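# Draw the blind plug from the mixing pot

### The job

Take the T-handled puller from its stand, feel for the slot in the blind plug of the mixing pot with light pressure, thread the puller in fully and turn it clockwise until it has caught. Draw the plug straight up out of the pot and set it down gently, upright on the floor of the flat steel tray with the puller left threaded in it. Never force the plug or the pot, and leave the other things on the bench alone.

Things in the scene. Friction and masses are not known exactly. Their poses are not given: they have to be found in the camera images.
- puller_handle (a point): Centre of the handle bar of the loose steel T-handled puller (0.16 kg), standing upright in a grey stand 70 mm square and 30 mm high. z runs up the rod, x along the bar. Bar 66 mm long (x), 14 mm wide (y), 14 mm high. The rod below is 8.5 mm thick; its tip lies 82 mm below this point.
- puller_tip (a point): Centre of the end face of the puller's tip, on the rod's axis; axes as the handle's. The tip is a flat cross-bar (two lugs), parallel to the handle bar: 30 mm long, 5.5 mm wide, 5 mm high. A round collar, 35 mm across and 5 mm thick, has its underside 12 mm above the tip: it rests on the stand now and on the plug's insert once the puller is fully in.
- port (a point): Centre of the mouth of the bore in the flat top of the fixed steel mixing pot (116 mm across, top 90 mm above the bench, six small bolt heads 5 mm high on a 92 mm circle, blue base plate 140 mm square); z is the bore's axis, up. The bore is 56 mm across and 36 mm deep.
- plug_mouth (a point): Centre of the upper rim of the loose round steel plug, flush with the pot's top (nothing to grip); z up, its axis. Inside the rim (44 mm across) a flat insert lies 3 mm lower. It has a slot 34 mm long and 8.4 mm wide with a 12 mm square middle, through a 5 mm lip over a hollow. The slot lies within 0.95 rad either side of this frame's x axis; its angle is not reported: look or feel for it.
- tray: Fixed flat steel tray, 140 mm square, walls 16 mm high and 4 mm thick, floor 4 mm thick; the origin is the centre of its underside on the bench, x and y along its sides.
- puller: The whole puller; origin at its tip, axes as the handle's. Off the slot its tip stands on the insert, 3 mm below the plug's rim; with lugs and slot matched (play about 0.1 rad) it goes in until the tip is 15 mm below the rim. Then 70 to 90 degrees clockwise, seen from above, brings the lugs under the lips, up to a stop (the puller may be let go and regripped for this); they catch after about 2 mm of upward play.
- plug: The whole plug, 54 mm across, 36 mm high, about 0.4 kg; origin at the centre of its underside, axes as plug_mouth's. Rubber pads in the bore hold it by friction, roughly 10 to 20 N. Its insert can swivel stiffly (0.2 Nm) in the plug, so the slot may creep a little if twisted against.
- pot: The fixed pot; origin on the bench below the port.
- jar_a: Bystander: clear jar with white cap, 52 mm across, 75 mm high; origin under its centre.
- jar_b: Bystander: amber jar, 48 mm across, 65 mm high; origin under its centre.
- bottle_c: Bystander: white bottle, 44 mm across, 110 mm high; origin under its centre.
- beaker: Bystander: glass beaker, 64 mm across, 80 mm high; origin under its centre.
- chuck_key: Bystander: steel chuck key lying down, 76 mm long, 15 mm high; origin under its centre.
- jar_lid: Bystander: white jar lid lying flat, 60 mm across, 14 mm high; origin under its centre.

How it is judged:
On the way, in this order (a step that is already met when the one before it is completed fails the run):
1. the puller is threaded fully into the plug while the plug is still in the pot (z of puller_tip in the frame of plug_mouth below -0.012 m and horizontal distance between puller_tip and plug_mouth below 0.004 m and distance between plug_mouth and port below 0.004 m), for 0.1 s.
2. the plug hangs upright on the puller, wholly above the pot's top (z of plug in the frame of port above 0.003 m and distance between puller_tip and plug_mouth below 0.018 m and angle between plug's own z axis and vertical below 0.35 rad), for 0.2 s.
At the end, for the whole second after the job is handed in: The plug stands upright (within 0.08 rad) and at rest on the floor of the tray, its centre within 55 mm of the tray's centre along both sides, with the puller still in it (tip no more than 18 mm from the centre of the plug's rim, rod within 0.3 rad of upright) (x of plug in the frame of tray between -0.055 and 0.055 m and y of plug in the frame of tray between -0.055 and 0.055 m and z of plug in the frame of tray below 0.007 m and angle between plug's own z axis and vertical below 0.08 rad and distance between puller_tip and plug_mouth below 0.018 m and angle between puller's own z axis and vertical below 0.3 rad and linear speed of plug below 0.02 m/s and linear speed of puller below 0.03 m/s); the robot touches nothing.
It fails at once if the puller is forced against the plug (over 45 N) (contact force between puller and plug above 45 N).
It fails at once if the plug is forced against the pot (over 80 N) (contact force between plug and pot above 80 N).
It fails at once if the plug is dropped or banged into the tray (over 50 N) (contact force between plug and tray above 50 N).
It fails at once if another thing on the bench is moved by more than 25 mm (distance of any of jar_a, jar_b, bottle_c, beaker, chuck_key, jar_lid from where it was at the start of the episode above 0.025 m).
It also fails if it takes over 72 s, if anything falls off the work surface, if the arm or the gripper's body presses on something with over 40 N, if the wrist force passes 120 N, or if a joint passes its speed limit or range.

### The arm

A 6-joint arm with a two-finger parallel gripper is mounted at the origin on the work surface. World frame = base frame: x ahead of the robot, y to its left, z up, the work surface at z = 0. Lengths are in m, angles in rad, forces in N, time in s.
With the tool pointing down it reaches from about 0.35 to 1 m from the base axis. Payload 7.1 kg.
Tool frame: the origin (TCP) lies midway between the tips of the shut fingers; the grasp point (between the pads) lies 19 mm behind it; y points along the fingers, z is the direction in which the jaws open and shut, and the axes are right-handed (so a half turn about y gives the same grasp; the last joint's range is limited). The gripper opens to 85 mm and grips with 20 to 120 N. Pads are 22 mm wide; open, the fingers measure 114 mm over their backs; the gripper's body (76 mm by 85 mm) begins 54 mm behind the grasp point. The pads swing forward as they close: fully open they stand 13 mm farther back than shut.
Start: joints at [-0.019, 0.423, 1.63, -0, 1.089, -0.019], TCP at [0.625, 0, 0.231] pointing down, gripper open.
Joint ranges: [-3, 3], [-0.9, 2.11], [0.09, 2.58], [-1.31, 4.45], [0.11, 2.69], [-2.54, 2.54]. Speed limits (rad/s): [2.39, 2.39, 3.01, 3.14, 3.14, 3.14].

### API

Orientations are given as a unit quaternion [w, x, y, z].
In Python, from cell import robot gives the robot as it stands. The module is installed in compiled form; this text tells all that it offers.
- The arm moves only by the tool arm_command, never from a script. Its argument "motion" is a list of rows, each an object with "offset": the shift along the tool's x, y, z each as a share of 0.03 m, from -1 to 1, a list of three; "roll": the turn about the tool's y as a share of 0.12 rad, from -1 to 1. In form: [{"offset": [tx, ty, tz], "roll": roll}, ...]. A call has 1 to 10 rows; each row shifts and turns the pose as measured when the row begins, along the tool's axes as they then stand; what a row does not reach is not made up. A row lasts 1/12 s, in which the tool goes at most 41.7 mm and 7.16 degrees, less where a joint would pass 70% of its speed; a pose out of reach is approached as far as the arm can. A call with a number of a shift or a turn outside -1 to 1 is refused whole. A call with a gripper value outside its range is refused whole. "fingers" is the closure, from -1 (fully open) to 1 (shut), set as the call begins (left out, the last holds). The fingers move at their own pace and stop on an object; "squeeze" is the grip in N (left out, the last holds). Time passes only in rows, so rows that do not move let the fingers close. It gives the time, the measured TCP pose, the force and the opening at its end, in the units of the state.
- robot.get_state(): the state, without advancing time (a new reading comes with each control period).
- robot.get_image(name): name is "scene" or "side" or "wrist"; returns (picture, depth): 384x512x3 uint8, blue, green, red; 384x512 float32, m along the optical axis (not along the pixel's ray), 0 where there is no reading.
- robot.camera_info(name): a dict with "vfov" (degrees; the focal length in pixels is half the picture's height over the tangent of half this angle, whatever the lens; pixels are square), "cx", "cy" (the principal point, pixels), "world_from_camera" (4x4, takes a point from camera to world coordinates); the wrist camera has in their place "tool_from_camera" (4x4, takes a point from camera to tool coordinates, whose origin is the TCP and whose axes are the tool frame's). Camera axes: x right, y down, z forward; pixel columns grow to the right and rows downward; lengths in m; the calibration is good to about 2 mm. The wrist camera is an equidistant fisheye: a pixel r from the principal point sees the ray r / f radians off the axis. A picture is of the moment at which its call begins: read the wrist's pose just before it. camera_info takes no time and is no camera call.
- robot.close_job(): hands the job in, once; it reports no verdict.
The state is a dict: "clock": time; "joint_pos": joint angles; "joint_vel": joint speeds; "joint_torque": joint torques, N m; "ee_pos": TCP position; "ee_rot": TCP orientation; "force": force on the tool from outside, world axes, zero at the start; "moment": the same for the moment, N m; "width": opening from 0.0 (shut) to 1.0 (fully open).
Only numpy, scipy, OpenCV 4.12 (cv2) and the standard library are available. Lean on these libraries where they do the work, as an engineer would, in place of code of your own. Each camera call takes 0.05 s, during which the arm holds its last target. There are 200 camera calls.

## Working session

There is one attempt and no reset: what is moved stays moved. The work goes in short steps, Python scripts to look and compute and a tool call to move; the robot and the scene stay as the last step left them, time stands still between calls to the robot, and variables do not carry over. Pictures are saved under pics/ and viewed, about 8 in all and at most 12, crops included, and the job is handed in when it is done.

Besides the shell and the picture viewer there is one more tool, called as name([rows], argument=value, ...), one row to a line, values as JSON. arm_command: Moves the arm, as the interface text tells. Shift numbers are shares of 0.03 m and turn numbers shares of 0.12 rad, none past 1 either way. Its arguments: {"type":"object","properties":{"motion":{"type":"array","items":{"type":"object","properties":{"offset":{"type":"array","items":{"type":"number"}},"roll":{"type":"number"}}}},"fingers":{"type":"number"},"squeeze":{"type":"number"}},"required":["motion"]}

```bash
mkdir -p pics; cat > h.py <<'E'
import numpy as np, cv2
from cell import robot
from scipy.spatial.transform import Rotation as R
def quat(q): return R.from_quat([q[1],q[2],q[3],q[0]]).as_matrix()
def T_tool(s):
    T=np.eye(4);T[:3,:3]=quat(s['ee_rot']);T[:3,3]=s['ee_pos'];return T
def grab(n):
    s=robot.get_state();i=robot.camera_info(n);im,d=robot.get_image(n)
    T=i['world_from_camera'] if n!='wrist' else T_tool(s)@np.array(i['tool_from_camera'])
    f=192/np.tan(np.radians(i['vfov'])/2)
    v,u=np.mgrid[0:384,0:512].astype(float);x=(u-i['cx'])/f;y=(v-i['cy'])/f
    if n=='wrist':
        r=np.hypot(x,y)+1e-9;k=np.tan(np.minimum(r,1.5))/r;x=x*k;y=y*k
    P=np.stack([x*d,y*d,d,np.ones_like(d)],-1)@np.array(T).T
    P[d==0]=np.nan
    return im,d,P[...,:3],dict(T=np.array(T),f=f,cx=i['cx'],cy=i['cy'],s=s)
E
python3 - <<'E'
from h import *
for n in ['scene','side','wrist']:
    im,d,P,i=grab(n);cv2.imwrite(f'pics/{n}0.png',im);np.savez(f'{n}0.npz',im=im,d=d,P=P,**{k:i[k] for k in('T','f','cx','cy')})
    print(n,i['T'].round(3).tolist(),i['f'],(d>0).mean())
print(robot.get_state())
a=cv2.imread('pics/scene0.png');b=cv2.imread('pics/wrist0.png')
E
```

```text
scene [[-0.731, 0.542, -0.415, 1.15], [0.682, 0.59, -0.431, 0.579], [0.012, -0.599, -0.801, 1.192], [0.0, 0.0, 0.0, 1.0]] 376.75870066127294 0.9961598714192709
side [[0.836, -0.384, 0.391, 0.182], [-0.548, -0.61, 0.572, -0.592], [0.019, -0.693, -0.721, 0.85], [0.0, 0.0, 0.0, 1.0]] 358.2761933340397 0.9960835774739584
wrist [[1.0, 0.001, -0.001, 0.623], [0.001, -0.954, -0.3, 0.076], [-0.002, 0.3, -0.954, 0.374], [0.0, 0.0, 0.0, 1.0]] 297.3186396354542 0.9955546061197916
{'clock': 0.15, 'joint_pos': array([-1.90497041e-02,  4.23724967e-01,  1.63047340e+00, -2.46316213e-05,
        1.08857537e+00, -1.89832240e-02]), 'joint_vel': array([-0.00068819, -0.00105305, -0.00373853, -0.00122831,  0.00093163,
        0.00060091]), 'joint_torque': array([-4.44887983e-04, -5.57771087e+01, -2.82016718e+01, -7.78417484e-05,
        4.77195630e-03,  2.40273175e-05]), 'ee_pos': array([ 6.24599320e-01, -4.28205895e-06,  2.30703126e-01]), 'ee_rot': array([ 0.49969099, -0.50028131,  0.50030916, -0.49971819]), 'force': array([-0.08646088,  0.25062851, -0.56455683]), 'moment': array([0.0406084 , 0.03561598, 0.03244272]), 'width': 1.0008326093281357}
```

View pics/scene0.png

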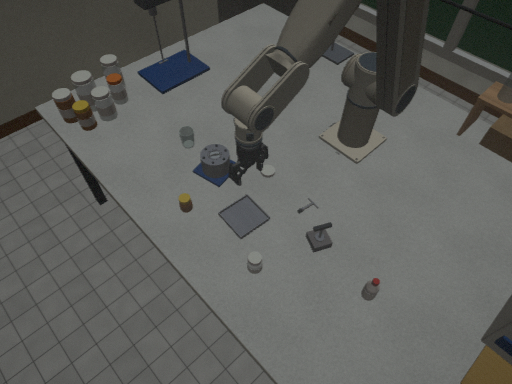

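View pics/side0.png

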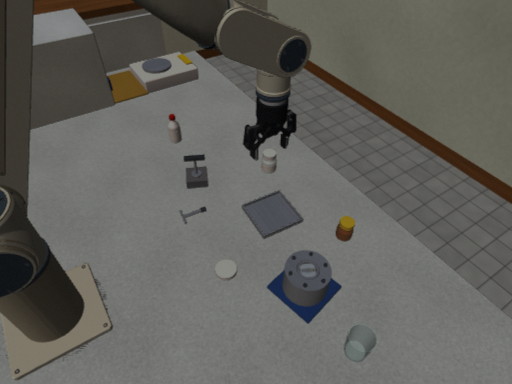

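View pics/wrist0.png

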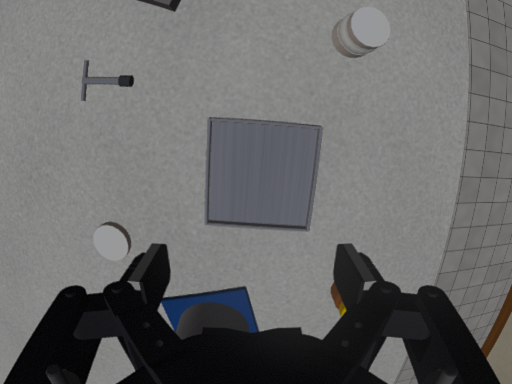

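Scene: puller at about (321,232), pot (215,160), tray (244,216). Side: puller bar at (194,158), pot top at (307,270) with the slot visible, tray (272,214). Wrist: tray at (263,174); the puller is just out of frame. Next I'll measure from the depth.

```bash
python3 - <<'E'
from h import *
def fitcirc(p):
    A=np.c_[2*p,np.ones(len(p))];s=np.linalg.lstsq(A,(p**2).sum(1),rcond=None)[0];return s[:2],np.sqrt(s[2]+s[:2]@s[:2])
for n,bar,pot,tr in [('scene',(322,230),(215,158),(244,216)),('side',(194,162),(307,272),(272,214))]:
    z=np.load(n+'0.npz');P=z['P']
    def win(c,r): return P[c[1]-r:c[1]+r,c[0]-r:c[0]+r].reshape(-1,3)
    w=win(bar,26);w=w[w[:,2]>.022]
    print(n,'puller zs',np.histogram(w[:,2],bins=np.arange(.02,.14,.01)))
    b=w[w[:,2]>.095];b=b[np.linalg.norm(b[:,:2]-np.median(b[:,:2],0),axis=1)<.05]
    (c,(l,wd),a)=cv2.minAreaRect((b[:,:2]*1000).astype(np.float32));print(' bar',len(b),c,l,wd,a,'top',np.percentile(b[:,2],[50,90]),b.mean(0))
    u,s,vt=np.linalg.svd(b[:,:2]-b[:,:2].mean(0),full_matrices=False);print(' dir',np.degrees(np.arctan2(vt[0,1],vt[0,0])))
    st=w[(w[:,2]>.026)&(w[:,2]<.034)];
    if len(st)>5: print(' stand',len(st),cv2.minAreaRect((st[:,:2]*1000).astype(np.float32)),np.median(st[:,2]))
    w=win(pot,36);t=w[(w[:,2]>.08)&(w[:,2]<.1)];m=np.median(t[:,:2],0);t=t[np.linalg.norm(t[:,:2]-m,axis=1)<.075]
    print(' pot',len(t),cv2.minEnclosingCircle((t[:,:2]*1000).astype(np.float32)),np.median(t[:,2]),cv2.minAreaRect((t[:,:2]*1000).astype(np.float32)))
    w=win(tr,34);t=w[(w[:,2]>.010)&(w[:,2]<.022)];print(' tray',len(t),cv2.minAreaRect((t[:,:2]*1000).astype(np.float32)), 'floor',np.median(win(tr,5),0))
s=cv2.imread('pics/side0.png')[235:310,265:350];cv2.imwrite('pics/c1.png',cv2.resize(s,None,fx=7,fy=7,interpolation=cv2.INTER_CUBIC))
E
```

```text
scene puller zs (array([123, 207,   2,   3,   4,   4,   2,  15,  74,   8,   0]), array([0.02, 0.03, 0.04, 0.05, 0.06, 0.07, 0.08, 0.09, 0.1 , 0.11, 0.12,
       0.13]))
 bar 94 (512.45361328125, 243.6576690673828) 17.367815017700195 65.63492584228516 63.190399169921875 top [0.10619041 0.10976485] [0.51273837 0.24452829 0.10542856]
 dir -25.344655233463232
 stand 238 ((512.3016357421875, 243.41778564453125), (72.39286804199219, 73.35710906982422), 64.0119857788086) 0.030611127729694876
 pot 535 ((564.2164306640625, -269.8677673339844), 60.666378021240234) 0.09016311690266154 ((564.9647827148438, -270.7492370605469), (115.6540756225586, 112.27442932128906), 44.94096755981445)
 tray 241 ((632.6107177734375, -84.83233642578125), (279.1522216796875, 142.37490844726562), 84.39421081542969) floor [ 0.6357065  -0.01917652  0.00450623]
side puller zs (array([150, 203,   7,   7,   5,   6,   7,  30,  89,   2,   0]), array([0.02, 0.03, 0.04, 0.05, 0.06, 0.07, 0.08, 0.09, 0.1 , 0.11, 0.12,
       0.13]))
 bar 111 (509.1825256347656, 242.31166076660156) 18.239824295043945 63.47468566894531 61.72294998168945 top [0.10569414 0.10855631] [0.50807276 0.24037261 0.10442285]
 dir 154.59364325261438
 stand 278 ((529.8331909179688, 337.863525390625), (279.0848083496094, 79.09008026123047), 77.94548034667969) 0.030293472649417452
 pot 1566 ((562.1657104492188, -271.9079284667969), 59.157901763916016) 0.09027094505158362 ((561.342529296875, -271.45318603515625), (116.84190368652344, 113.64505004882812), 46.876808166503906)
 tray 312 ((636.4776611328125, -18.06732940673828), (143.5872039794922, 142.52581787109375), 85.75) floor [nan nan nan]
```

View pics/c1.png

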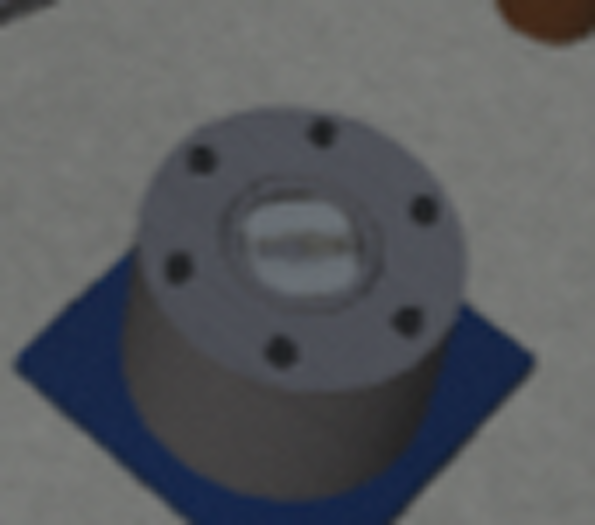

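The crop shows a horizontal slot from about (262,245) to (358,243), which puts it near −33° in the world frame. The puller is at about (0.511, 0.243) with its bar at −26°. I'll move most of the way and take wrist views from there.

arm_command([
  {"offset": [-0.8, 0, -0.6], "roll": 0},
  {"offset": [-0.8, 0, -0.6], "roll": 0},
  {"offset": [-0.8, 0, -0.6], "roll": 0},
  {"offset": [-0.8, 0, -0.6], "roll": 0},
  {"offset": [-0.8, 0, -0.6], "roll": 0},
  {"offset": [-0.8, 0, -0.6], "roll": 0},
  {"offset": [0, 0, 0], "roll": 0},
  {"offset": [0, 0, 0], "roll": 0},
], fingers=-1)

```text
clock: 0.82
ee_pos: [0.5113, 0.148, 0.2282]
ee_rot: [0.498, -0.5, 0.502, -0.5]
force: [0.4, 0.9, -0.4]
width: 1.001
```

```bash
cat >> h.py <<'E'
def bar(P,c,zmin=.09,rad=.07):
    m=(P[...,2]>zmin)&(P[...,2]<.125)&(np.linalg.norm(P[...,:2]-np.array(c),axis=2)<rad)
    b=P[m];t=b[b[:,2]>np.median(b[:,2])-.003]
    r=cv2.minAreaRect((t[:,:2]*1000).astype(np.float32))
    u,s,vt=np.linalg.svd(t[:,:2]-t[:,:2].mean(0),full_matrices=False)
    return len(t),r,np.median(t[:,2]),t.mean(0),np.degrees(np.arctan(vt[0,1]/vt[0,0]))
E
python3 - <<'E'
from h import *
im,d,P,i=grab('wrist');cv2.imwrite('pics/w1.png',im);print(i['s']['ee_pos'],i['s']['joint_pos'])
print(bar(P,(.511,.243)))
m=(P[...,2]>.026)&(P[...,2]<.034)&(np.linalg.norm(P[...,:2]-[.511,.243],axis=2)<.06)
print(m.sum(),cv2.minAreaRect((P[m][:,:2]*1000).astype(np.float32)),P[m].mean(0), np.median(P[m][:,2]))
E
```

```text
[0.51129219 0.14800481 0.22816329] [2.59368033e-01 2.93507338e-01 1.83465189e+00 9.13379210e-05
 1.01768603e+00 2.62929868e-01]
(1159, ((508.43804931640625, 245.03994750976562), (14.494292259216309, 66.066650390625), 63.997928619384766), np.float64(0.10785011020357332), array([0.50826893, 0.24500004, 0.10781755]), np.float64(-25.484286971602366))
2444 ((508.2508544921875, 245.1831512451172), (70.72787475585938, 70.1667709350586), 65.63468170166016) [0.50779112 0.24394366 0.03099467] 0.03098350351071824
```

View pics/w1.png

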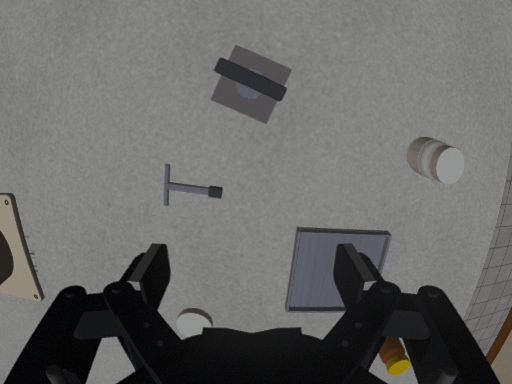

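Wrist view: puller bar from (218,66) to (283,93) on its stand, measured at (0.508, 0.245) with its top at 0.108 and angle −25.5°. I'll align the jaws and look again in the grasp orientation, so the camera bias cancels.

arm_command([
  {"offset": [-0.5, 0, 0.8], "roll": -0.94},
  {"offset": [-0.2, 0, 0.8], "roll": -0.94},
  {"offset": [0.3, 0, 0.8], "roll": -0.94},
  {"offset": [0.3, 0, 0.6], "roll": -0.94},
  {"offset": [0, 0, 0.5], "roll": -0.94},
  {"offset": [0, 0, 0.2], "roll": -0.94},
  {"offset": [0, 0, 0], "roll": -0.94},
  {"offset": [0, 0, 0], "roll": -0.94},
  {"offset": [0, 0, 0], "roll": -0.94},
  {"offset": [0, 0, 0], "roll": -0.94},
])

```text
clock: 1.7
ee_pos: [0.6341, 0.1665, 0.2241]
ee_rot: [-0.691, 0.694, -0.144, 0.141]
force: [-0.1, -0.4, -0.8]
width: 0.998
```

```bash
cat >> h.py <<'E'
def rel(s,p):  # displacement to world point in tool shares, and jaw angle
    Rm=quat(s['ee_rot']);return (Rm.T@(np.array(p)-s['ee_pos'])/.03).round(2), np.degrees(np.arctan2(Rm[1,2],Rm[0,2])).round(2)
E
python3 - <<'E'
from h import *
im,d,P,i=grab('wrist');cv2.imwrite('pics/w2.png',im);s=i['s'];print(s['ee_pos'],s['joint_pos'],quat(s['ee_rot']).round(3))
b=bar(P,(.51,.244));print(b)
c=np.array(b[1][0])/1000;print(rel(s,[*c,.081]))
m=(P[...,2]>.026)&(P[...,2]<.034)&(np.linalg.norm(P[...,:2]-[.51,.244],axis=2)<.06)
print(m.sum(),cv2.minAreaRect((P[m][:,:2]*1000).astype(np.float32)))
E
```

```text
[0.63409584 0.1664695  0.22410671] [ 0.23929781  0.47802135  1.55920063 -0.00173488  1.11037626 -0.92458346] [[ 0.919 -0.005  0.395]
 [-0.395 -0.003  0.919]
 [-0.004 -1.    -0.005]]
(1004, ((511.1862487792969, 243.6223907470703), (14.383894920349121, 59.37702941894531), 64.3016586303711), np.float64(0.10778295337210853), array([0.51197416, 0.24318952, 0.10774085]), np.float64(-25.979684676816113))
(array([-4.76,  4.78,  0.77]), np.float64(66.73))
2590 ((508.3371887207031, 245.29891967773438), (70.03508758544922, 70.61402893066406), 65.56986999511719)
```

arm_command([
  {"offset": [0, 0, 0.6], "roll": 0.35},
  {"offset": [-0.8, 0, 0], "roll": 0},
  {"offset": [-0.8, 0, 0], "roll": 0},
  {"offset": [-0.8, 0, 0], "roll": 0},
  {"offset": [-0.8, 0, 0], "roll": 0},
  {"offset": [-0.8, 0, 0], "roll": 0},
  {"offset": [-0.7, 0, 0], "roll": 0},
  {"offset": [0, 0, 0], "roll": 0},
  {"offset": [0, 0, 0], "roll": 0},
])

```text
clock: 2.5
ee_pos: [0.5164, 0.2393, 0.2217]
ee_rot: [-0.685, 0.689, -0.169, 0.167]
force: [0.0, -0.6, -0.3]
width: 1.004
```

```bash
python3 - <<'E'
from h import *
s=robot.get_state();print(s['ee_pos'],rel(s,[.5083,.2452,.081]),s['force'])
E
```

```text
[0.51640183 0.23932197 0.22174334] (array([-0.32,  4.69,  0.08]), np.float64(62.5)) [ 0.01026819 -0.60487668 -0.28981647]
```

arm_command([
  {"offset": [-0.34, 0, 0.08], "roll": -0.26},
  {"offset": [0, 0.8, 0], "roll": 0},
  {"offset": [0, 0.8, 0], "roll": 0},
  {"offset": [0, 0.8, 0], "roll": 0},
  {"offset": [0, 0.8, 0], "roll": 0},
  {"offset": [0, 0, 0], "roll": 0},
  {"offset": [0, 0, 0], "roll": 0},
])

```text
clock: 3.08
ee_pos: [0.5153, 0.2457, 0.1248]
ee_rot: [-0.689, 0.689, -0.157, 0.16]
force: [-0.2, 0.3, 0.4]
width: 0.999
```

```bash
python3 - <<'E'
from h import *
s=robot.get_state();print(s['ee_pos'],rel(s,[.5083,.2452,.081]),s['force'],s['moment'],s['joint_pos'])
E
```

```text
[0.5152855  0.24574138 0.12482086] (array([-0.21,  1.46, -0.12]), np.float64(64.1)) [-0.17802582  0.31542112  0.42896966] [ 0.01143198 -0.07282472  0.04333311] [ 0.42535036  0.48785715  1.8222714  -0.00307772  0.82898625 -0.69135082]
```

arm_command([
  {"offset": [-0.22, 0, -0.14], "roll": 0},
  {"offset": [0, 0.5, 0], "roll": 0},
  {"offset": [0, 0.5, 0], "roll": 0},
  {"offset": [-0.05, 0.4, 0], "roll": 0},
  {"offset": [0, 0, 0], "roll": 0},
  {"offset": [0, 0, 0], "roll": 0},
])

```text
clock: 3.58
ee_pos: [0.5098, 0.2467, 0.0886]
ee_rot: [0.691, -0.687, 0.155, -0.163]
force: [0.2, 0.8, -0.2]
width: 0.994
```

```bash
python3 - <<'E'
from h import *
s=robot.get_state();print(s['ee_pos'],rel(s,[.5083,.2452,.081]),s['force'],s['moment']);print(quat(s['ee_rot']).round(4))
E
```

```text
[0.50975042 0.24669502 0.08864433] (array([-0.02,  0.25, -0.07]), np.float64(64.01)) [ 0.18037949  0.80779892 -0.20171885] [0.02476562 0.01418355 0.00842317]
[[ 0.8988  0.0125  0.4381]
 [-0.4382  0.0033  0.8989]
 [ 0.0098 -0.9999  0.0084]]
```

arm_command([
  {"offset": [0, 0.22, -0.1], "roll": 0},
  {"offset": [0, 0, 0], "roll": 0},
])

```text
clock: 3.75
ee_pos: [0.5092, 0.2443, 0.0834]
ee_rot: [0.692, -0.686, 0.154, -0.164]
force: [-0.8, 0.5, 0.5]
width: 0.998
```

arm_command([
  {"offset": [0, 0, 0], "roll": 0},
  {"offset": [0, 0, 0], "roll": 0},
  {"offset": [0, 0, 0], "roll": 0},
  {"offset": [0, 0, 0], "roll": 0},
  {"offset": [0, 0, 0], "roll": 0},
  {"offset": [0, 0, 0], "roll": 0},
  {"offset": [0, 0, 0], "roll": 0},
  {"offset": [0, 0, 0], "roll": 0},
  {"offset": [0, 0, 0], "roll": 0},
  {"offset": [0, 0, 0], "roll": 0},
], fingers=1, squeeze=70)

```text
clock: 4.58
ee_pos: [0.5104, 0.2447, 0.0855]
ee_rot: [0.692, -0.686, 0.153, -0.165]
force: [-0.3, -0.3, 0.7]
width: 0.15
```

```bash
python3 - <<'E'
from h import *
s=robot.get_state();print(s['ee_pos'],rel(s,[.5083,.2452,.081]),s['force'],s['moment'],s['width'],s['clock']);print(quat(s['ee_rot']).round(4))
E
```

```text
[0.5103933  0.24469714 0.0855206 ] (array([-0.07,  0.15, -0.02]), np.float64(64.03)) [-0.3368412  -0.27210695  0.72106327] [-0.03984045  0.00454812  0.01413517] 0.15013933471030305 4.5833
[[ 0.8988  0.0177  0.4379]
 [-0.4381  0.0055  0.8989]
 [ 0.0135 -0.9998  0.0127]]
```

Gripped (opening 12.8 mm). Now I'll lift straight up and check.

arm_command([
  {"offset": [0, -0.3, 0], "roll": 0},
  {"offset": [0, -0.6, 0], "roll": 0},
  {"offset": [0, -0.8, 0], "roll": 0},
  {"offset": [0, -0.8, 0], "roll": 0},
  {"offset": [0, -0.8, 0], "roll": 0},
  {"offset": [0, -0.8, 0], "roll": 0},
  {"offset": [0, -0.8, 0], "roll": 0},
  {"offset": [0, 0, 0], "roll": 0},
  {"offset": [0, 0, 0], "roll": 0},
])

```text
clock: 5.33
ee_pos: [0.505, 0.2428, 0.2401]
ee_rot: [0.691, -0.687, 0.155, -0.163]
force: [-0.2, -0.2, -2.2]
width: 0.146
```

```bash
python3 - <<'E'
from h import *
s=robot.get_state();print(s['ee_pos'],s['force'],s['moment'],s['width'],s['clock']);print(quat(s['ee_rot']).round(4))
print(rel(s,[.64,-.3,.26]))
E
```

```text
[0.50499215 0.24275106 0.24011964] [-0.15915437 -0.24233616 -2.18195513] [0.03624862 0.02779727 0.05098064] 0.14560833763608944 5.3333
[[ 0.8989  0.0115  0.4381]
 [-0.4381  0.003   0.8989]
 [ 0.0091 -0.9999  0.0077]]
(array([ 11.98,  -0.66, -14.29]), np.float64(64.02))
```

arm_command([
  {"offset": [0.3, 0, -0.4], "roll": 0},
  {"offset": [0.65, -0.05, -0.78], "roll": 0},
  {"offset": [0.65, -0.05, -0.78], "roll": 0},
  {"offset": [0.65, -0.05, -0.78], "roll": 0},
  {"offset": [0.65, -0.05, -0.78], "roll": 0},
  {"offset": [0.65, -0.05, -0.78], "roll": 0},
  {"offset": [0.65, -0.05, -0.78], "roll": 0},
  {"offset": [0.65, -0.05, -0.78], "roll": 0},
  {"offset": [0.65, -0.05, -0.78], "roll": 0},
  {"offset": [0.65, -0.05, -0.78], "roll": 0},
])

```text
clock: 6.17
ee_pos: [0.5682, -0.0447, 0.2431]
ee_rot: [0.691, -0.689, 0.158, -0.153]
force: [0.7, 0.7, -2.2]
width: 0.145
```

arm_command([
  {"offset": [0.65, 0, -0.78], "roll": 0},
  {"offset": [0.65, 0, -0.78], "roll": 0},
  {"offset": [0.65, 0, -0.78], "roll": 0},
  {"offset": [0.65, 0, -0.78], "roll": 0},
  {"offset": [0.65, 0, -0.78], "roll": 0},
  {"offset": [0.65, 0, -0.78], "roll": 0},
  {"offset": [0.65, 0, -0.78], "roll": 0},
  {"offset": [0.3, 0, -0.4], "roll": 0},
  {"offset": [0, 0, 0], "roll": 0},
  {"offset": [0, 0, 0], "roll": 0},
])

```text
clock: 7.0
ee_pos: [0.6179, -0.2814, 0.2253]
ee_rot: [0.691, -0.687, 0.168, -0.148]
force: [-0.1, 1.0, -2.0]
width: 0.149
```

```bash
python3 - <<'E'
from h import *
im,d,P,i=grab('wrist');s=i['s'];print(s['ee_pos'],s['force'],s['width'],s['clock']);print(quat(s['ee_rot']).round(4))
cv2.imwrite('pics/w3.png',im);np.savez('w3.npz',im=im,d=d,P=P)
m=(abs(P[...,2]-.09)<.008)&(np.linalg.norm(P[...,:2]-[.563,-.271],axis=2)<.075)
p=(P[m][:,:2]*1000).astype(np.float32);v,u=np.where(m)
print(m.sum(),cv2.minEnclosingCircle(p),cv2.minAreaRect(p),np.median(P[m][:,2]),u.min(),u.max(),v.min(),v.max())
E
```

```text
[ 0.6178776  -0.28140599  0.22529585] [-0.1139379   0.99340925 -1.95392644] 0.14871124038926772 7.0
[[ 0.8999 -0.0268  0.4352]
 [-0.4351  0.0112  0.9003]
 [-0.029  -0.9996 -0.0016]]
10812 ((560.2945556640625, -270.1098937988281), 58.21031951904297) ((560.3124389648438, -270.33349609375), (115.3159408569336, 115.18241882324219), 7.489180564880371) 0.09092535369552662 177 298 68 188
```

View pics/w3.png

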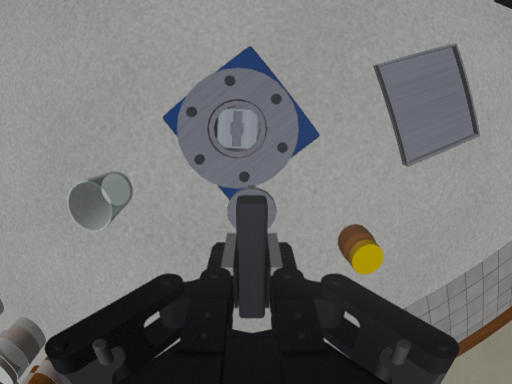

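Wrist view: pot top centred at (238,128), slot near-vertical at (237,128), the held puller's bar vertical at x≈252, collar at (250,210). Next I'll fit the slot by depth and intensity.

```bash
python3 - <<'E'
from h import *
z=np.load('w3.npz');P=z['P'];im=z['im']
c=np.array([.5603,-.2702])
r=np.linalg.norm(P[...,:2]-c,axis=2)
m=(r<.021);print(np.histogram(P[m][:,2],bins=np.arange(.06,.1,.003)))
for th in(.0845,.082,.079):
  q=P[m&(P[...,2]<th)&(P[...,2]>.05)][:,:2]
  if len(q)>20:
    u,s,vt=np.linalg.svd(q-q.mean(0),full_matrices=False);print(th,len(q),q.mean(0),np.degrees(np.arctan(vt[0,1]/vt[0,0])),cv2.minAreaRect((q*1000).astype(np.float32)))
# held bar
s=robot.get_state()
m=(P[...,2]>.12)&(P[...,2]<.27);v,u=np.where(m)
sel=(u>235)&(u<268)&(v>190)&(v<320);b=P[v[sel],u[sel]];print('bar z hist',np.histogram(b[:,2],bins=np.arange(.12,.27,.01)))
# collar
k=b[abs(b[:,2]-np.median(b[(b[:,2]<.2)][:,2]))<.004];print('collar?',len(k),k.mean(0))
cr=im[60:330,160:320];cv2.imwrite('pics/c2.png',cv2.resize(cr,None,fx=2.2,fy=2.2,interpolation=cv2.INTER_CUBIC))
E
```

```text
(array([173, 219,   0,   0,   0,   0,   0,  10,  87, 934,   0,   0,   0]), array([0.06 , 0.063, 0.066, 0.069, 0.072, 0.075, 0.078, 0.081, 0.084,
       0.087, 0.09 , 0.093, 0.096, 0.099]))
0.0845 403 [ 0.55997627 -0.27022313] -29.67296319800588 ((562.3340454101562, -263.8341979980469), (27.91431427001953, 39.703392028808594), 64.25504302978516)
0.082 392 [ 0.55999887 -0.27014158] -29.92319929604033 ((562.3340454101562, -263.8341979980469), (27.91431427001953, 39.703392028808594), 64.25504302978516)
0.079 392 [ 0.55999887 -0.27014158] -29.92319929604033 ((562.3340454101562, -263.8341979980469), (27.91431427001953, 39.703392028808594), 64.25504302978516)
bar z hist (array([   0,    0,    0,    0,    0,  181,    0,    0,    0,    0,    0,
         63, 3442,  147,  154]), array([0.12, 0.13, 0.14, 0.15, 0.16, 0.17, 0.18, 0.19, 0.2 , 0.21, 0.22,
       0.23, 0.24, 0.25, 0.26, 0.27]))
collar? 181 [ 0.60164665 -0.27448419  0.17635174]
```

View pics/c2.png

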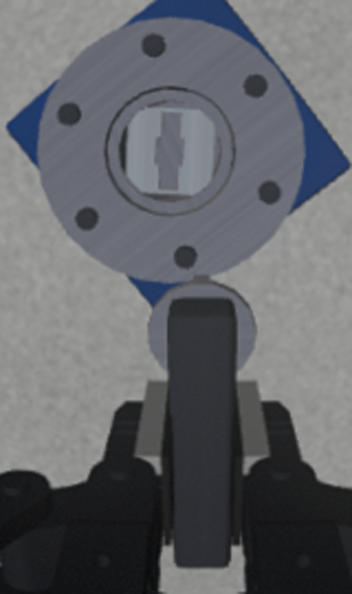

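The crop shows the slot from (172,112) to (170,190), tilted slightly relative to the bar. The collar is visible ahead of the bar, at about (203,330). I'll fit the slot outline, the bar and the collar.

```bash
cat >> h.py <<'E'
from scipy.ndimage import label
def slot(P,T,c):
    r=np.linalg.norm(P[...,:2]-c,axis=2)
    o=T[:3,3];k=(.087-o[2])/(P[...,2]-o[2]);Q=o+(P-o)*k[...,None]
    m=(np.linalg.norm(Q[...,:2]-c,axis=2)<.019)&(P[...,2]<.08)
    L,n=label(m);j=np.argmax(np.bincount(L[L>0]));q=Q[L==j][:,:2]
    u,s,vt=np.linalg.svd(q-q.mean(0),full_matrices=False)
    return len(q),q.mean(0),np.degrees(np.arctan(vt[0,1]/vt[0,0])),cv2.minAreaRect((q*1000).astype(np.float32))
def held(P,T):
    # bar top and collar in hand
    z=P[...,2];v,u=np.mgrid[0:384,0:512];w=(u>225)&(u<280)&(v>170)&(v<325)
    tz=T
    b=P[w&(abs(z-tz)<.006)];zt=np.median(b[:,2]);m=w&(abs(z-zt)<.004);L,n=label(m);j=np.argmax(np.bincount(L[L>0]));q=P[L==j]
    u_,s_,vt=np.linalg.svd(q[:,:2]-q[:,:2].mean(0),full_matrices=False)
    k=P[w&(abs(z-(zt-.072))<.004)]  # collar top: 107-... 
    return zt,len(q),cv2.minAreaRect((q[:,:2]*1000).astype(np.float32)),np.degrees(np.arctan(vt[0,1]/vt[0,0])),k
E
python3 - <<'E'
from h import *
z=np.load('w3.npz');P=z['P'];s=robot.get_state();i=robot.camera_info('wrist')
T=T_tool(s)@np.array(i['tool_from_camera'])
print(T[:3,3])
print(slot(P,T,np.array([.5603,-.2702])))
zt,n,r,a,k=held(P,.2475);print(zt,n,r,a,len(k),k.mean(0) if len(k) else 0)
if len(k)>10:
    from scipy.optimize import least_squares
    # outer edge points: far side
    h=cv2.convexHull((k[:,:2]*1000).astype(np.float32))[:,0];f=least_squares(lambda c:np.maximum(np.linalg.norm(h-c,axis=1)-17.5,-3),k.mean(0)[:2]*1000,loss='soft_l1');print(f.x,k[:,2].mean(), (np.linalg.norm(h-f.x,axis=1)-17.5).round(1))
print(quat(s['ee_rot']).round(3),s['ee_pos'])
E
```

```text
[ 0.55103561 -0.24945758  0.37102452]
(349, array([ 0.55987047, -0.27005552]), np.float64(-28.430050016335713), ((560.0537719726562, -269.91064453125), (11.437792778015137, 32.678279876708984), 63.70172882080078))
0.2479083991173025 3585 ((615.5233764648438, -282.33282470703125), (24.60456085205078, 66.7441177368164), 55.72053527832031) -25.81851844327146 682 [ 0.6084919  -0.27824174  0.17594847]
[ 613.4921877  -280.51936978] 0.17594846994543017 [-0.5 -0.4 -0.2 -0.2 -0.2 -0.3 -0.4 -0.2 -0.1 -0.2 -0.1  0.1 -0.2  0.1
  0.  -0.1 -0.1 -0.  -0.3 -0.3  0.2 -0.2 -0.2 -0.2 -0.2 -0.4 -0.2 -0.5
 -0.3 -0.2  0.  -0. ]
[[ 0.9   -0.027  0.435]
 [-0.435  0.011  0.901]
 [-0.029 -1.    -0.002]] [ 0.61769293 -0.28098556  0.22523769]
```

arm_command([
  {"offset": [-0.4, 0, -0.11], "roll": 0.2},
  {"offset": [-0.45, 0, -0.12], "roll": 0},
  {"offset": [-0.45, 0, -0.12], "roll": 0},
  {"offset": [-0.4, 0, -0.11], "roll": 0},
  {"offset": [0, 0, 0], "roll": 0},
  {"offset": [0, 0, 0], "roll": 0},
])

```text
clock: 7.55
ee_pos: [0.562, -0.2595, 0.2246]
ee_rot: [0.691, -0.685, 0.176, -0.151]
force: [1.0, 0.7, -1.3]
width: 0.147
```

```bash
cat > m.py <<'E'
from h import *
from scipy.optimize import least_squares
import sys
def tipmeas(save=None,ofs=.0227):
    im,d,P,i=grab('wrist');s=i['s']
    if save: cv2.imwrite(save,im)
    zt,n,r,a,k=held(P,s['ee_pos'][2]+ofs)
    h=cv2.convexHull((k[:,:2]*1000).astype(np.float32))[:,0]
    f=least_squares(lambda c:np.maximum(np.linalg.norm(h-c,axis=1)-17.4,-3),k.mean(0)[:2]*1000,loss='soft_l1')
    y=quat(s['ee_rot'])[:,1];d=y-[.0177,.0055,0]
    tip=f.x/1000+d[:2]*.017
    print('clk',s['clock'],'tcp',s['ee_pos'].round(4),'y',y.round(3),'barz',round(zt,4),'ang',a.round(2),'collar',f.x.round(2),k[:,2].mean().round(4),'tip',tip.round(4),round(zt-.089,4),'res',(np.linalg.norm(h-f.x,axis=1)-17.4).std().round(2))
    print('F',s['force'].round(2),'M',s['moment'].round(3))
    return s,tip,zt-.089
E
python3 - <<'E'
from m import *
s,t,z=tipmeas('pics/w4.png')
Rm=quat(s['ee_rot']);print((Rm.T@np.array([.5601-t[0],-.2702-t[1],0])/.03).round(2),rel(s,[0,0,0])[1])
E
```

```text
clk 7.55 tcp [ 0.562  -0.2595  0.2246] y [-0.032  0.016 -0.999] barz 0.2473 ang -26.79 collar [ 557.45 -258.29] 0.1753 tip [ 0.5566 -0.2581] 0.1583 res 0.13
F [ 0.99  0.73 -1.25] M [ 0.003 -0.021 -0.035]
[ 0.29 -0.01 -0.31] 63.23
```

arm_command([
  {"offset": [0.27, 0.3, -0.3], "roll": 0},
  {"offset": [0, 0.4, 0], "roll": 0},
  {"offset": [0, 0.4, 0], "roll": 0},
  {"offset": [0, 0.2, 0], "roll": 0},
  {"offset": [0, 0, 0], "roll": 0},
  {"offset": [0, 0, 0], "roll": 0},
])

```text
clock: 8.1
ee_pos: [0.5663, -0.2704, 0.1797]
ee_rot: [0.691, -0.685, 0.176, -0.15]
force: [0.1, 0.3, -1.0]
width: 0.146
```

```bash
cat >> m.py <<'E'
def go(z=.159):
    s,t,zt=tipmeas()
    Rm=quat(s['ee_rot']);print('xy',(Rm.T@np.array([.5601-t[0],-.2702-t[1],0])/.03).round(3),'down',(Rm.T@[0,0,-1]).round(3),'jaw',rel(s,[0,0,0])[1])
E
python3 -c "
from m import *
go()"
```

```text
clk 8.1 tcp [ 0.5663 -0.2704  0.1797] y [-0.033  0.016 -0.999] barz 0.2024 ang -26.67 collar [ 561.49 -269.15] 0.1305 tip [ 0.5606 -0.269 ] 0.1134 res 0.12
F [ 0.14  0.33 -0.96] M [-0.052 -0.025 -0.029]
xy [ 0.003 -0.    -0.045] down [0.037 0.999 0.   ] jaw 63.35
```

arm_command([
  {"offset": [0.02, 0.2, -0.05], "roll": 0},
  {"offset": [0.01, 0.2, 0], "roll": 0},
  {"offset": [0.01, 0.2, 0], "roll": 0},
  {"offset": [0, 0, 0], "roll": 0},
  {"offset": [0, 0, 0], "roll": 0},
])

```text
clock: 8.57
ee_pos: [0.5665, -0.2724, 0.1605]
ee_rot: [0.691, -0.685, 0.175, -0.151]
force: [-1.0, 0.2, -1.4]
width: 0.144
```

```bash
python3 -c "
from m import *
go()"
```

```text
clk 8.5667 tcp [ 0.5665 -0.2724  0.1605] y [-0.032  0.016 -0.999] barz 0.1832 ang -26.68 collar [ 561.87 -271.08] 0.1112 tip [ 0.561  -0.2709] 0.0942 res 0.14
F [-0.96  0.18 -1.4 ] M [-0.01  -0.002 -0.004]
xy [-0.038  0.001  0.007] down [0.035 0.999 0.   ] jaw 63.34
```

arm_command([
  {"offset": [-0.03, 0.08, 0], "roll": 0},
  {"offset": [0, 0.07, 0], "roll": 0},
  {"offset": [0, 0.05, 0], "roll": 0},
  {"offset": [0, 0, 0], "roll": 0},
])

```text
clock: 8.95
ee_pos: [0.5656, -0.2719, 0.1547]
ee_rot: [0.691, -0.685, 0.175, -0.151]
force: [-0.3, -0.1, -1.4]
width: 0.145
```

arm_command([
  {"offset": [0, 0.05, 0], "roll": 0},
  {"offset": [0, 0.03, 0], "roll": 0},
])

```text
clock: 9.12
ee_pos: [0.5658, -0.272, 0.1525]
ee_rot: [0.691, -0.685, 0.175, -0.151]
force: [-0.7, -0.1, -1.1]
width: 0.147
```

```bash
python3 -c "
from m import *
go()"
```

```text
clk 9.1167 tcp [ 0.5658 -0.272   0.1525] y [-0.03   0.015 -0.999] barz 0.1752 ang -26.65 collar [ 561.2  -270.78] 0.1032 tip [ 0.5604 -0.2706] 0.0862 res 0.14
F [-0.68 -0.06 -1.15] M [-0.05   0.025  0.007]
xy [-0.015  0.001  0.008] down [ 0.034  0.999 -0.   ] jaw 63.35
```

arm_command([
  {"offset": [0, 0.06, 0], "roll": 0},
  {"offset": [0, 0.05, 0], "roll": 0},
])

```text
clock: 9.33
ee_pos: [0.5659, -0.272, 0.1492]
ee_rot: [0.691, -0.685, 0.174, -0.152]
force: [0.5, -0.4, -1.9]
width: 0.146
```

arm_command([
  {"offset": [0, 0.06, 0], "roll": 0},
  {"offset": [0, 0.05, 0], "roll": 0},
])

```text
clock: 9.5
ee_pos: [0.5658, -0.272, 0.1456]
ee_rot: [0.691, -0.685, 0.174, -0.152]
force: [0.7, -0.0, -1.1]
width: 0.147
```

The lugs are in the slot with no resistance. Next I'll go down gently until the collar touches.

arm_command([
  {"offset": [0, 0.05, 0], "roll": 0},
  {"offset": [0, 0.03, 0], "roll": 0},
])

```text
clock: 9.67
ee_pos: [0.5657, -0.2719, 0.1428]
ee_rot: [0.691, -0.685, 0.174, -0.152]
force: [-2.3, -0.3, 6.7]
width: 0.149
```

arm_command([
  {"offset": [0, 0.03, 0], "roll": 0},
  {"offset": [0, 0.03, 0], "roll": 0},
])

```text
clock: 9.83
ee_pos: [0.5661, -0.2721, 0.1428]
ee_rot: [0.691, -0.685, 0.174, -0.152]
force: [-3.1, 1.8, 7.0]
width: 0.145
```

```bash
python3 -c "
from m import *
go()"
```

```text
clk 9.8333 tcp [ 0.5661 -0.2721  0.1428] y [-0.029  0.015 -0.999] barz 0.1655 ang -26.64 collar [ 551.07 -265.31] 0.0923 tip [ 0.5503 -0.2652] 0.0765 res 6.96
F [-3.08  1.83  7.05] M [ 0.299  0.629 -0.028]
xy [ 0.368 -0.012 -0.003] down [0.032 0.999 0.   ] jaw 63.35
```

Fully in, with the collar seated at about 9 N. Now I'll turn clockwise in steps, with small shifts so the turn is about the rod axis (5.6 mm off the TCP).

arm_command([
  {"offset": [0, -0.02, -0.013], "roll": 0.6},
  {"offset": [0, 0, -0.013], "roll": 0.6},
  {"offset": [0, 0, -0.013], "roll": 0.6},
  {"offset": [0, 0, -0.013], "roll": 0.6},
])

```text
clock: 10.22
ee_pos: [0.5654, -0.2735, 0.1442]
ee_rot: [0.657, -0.655, 0.274, -0.252]
force: [0.2, -0.4, -2.0]
width: 0.15
```

```bash
cat > st.py <<'E'
from h import *
s=robot.get_state();Rm=quat(s['ee_rot']);d=np.array([-.0055,.066,-.0011])
print(s['clock'],s['ee_pos'].round(4),'F',s['force'].round(2),'M',s['moment'].round(3),'w',round(s['width'],3),'jaw',rel(s,[0,0,0])[1],'y',Rm[:,1].round(3),'tip',(s['ee_pos']+Rm@d).round(4),'j6',s['joint_pos'][5])
print('tool xy to slot centre', (Rm.T@(np.array([.5602,-.2704,0])-(s['ee_pos']+Rm@d)*[1,1,0])/.03).round(3))
E
python3 st.py
```

```text
10.2167 [ 0.5654 -0.2735  0.1442] F [ 0.15 -0.39 -2.04] M [-0.034  0.023 -0.027] w 0.15 jaw 46.28 y [-0.028  0.014 -1.   ] tip [ 0.5588 -0.2696  0.0785] j6 -1.2767740445072364
tool xy to slot centre [ 0.052 -0.002  0.011]
```

```bash
sed -i 's/-.0055,.066,-.0011/-.0032,.066,-.0011/' st.py; python3 st.py
```

```text
10.2167 [ 0.5654 -0.2735  0.1442] F [ 0.15 -0.39 -2.04] M [-0.034  0.023 -0.027] w 0.15 jaw 46.28 y [-0.028  0.014 -1.   ] tip [ 0.5605 -0.2712  0.0784] j6 -1.2767740445072364
tool xy to slot centre [-0.024  0.001  0.011]
```

arm_command([
  {"offset": [0, 0.02, -0.005], "roll": 0.6},
  {"offset": [0, 0, -0.005], "roll": 0.6},
  {"offset": [0, 0, -0.005], "roll": 0.6},
  {"offset": [0, 0, -0.005], "roll": 0.6},
])

```text
clock: 10.55
ee_pos: [0.5648, -0.274, 0.1433]
ee_rot: [-0.608, 0.61, -0.37, 0.348]
force: [-0.1, -0.3, -1.9]
width: 0.148
```

```bash
python3 st.py
```

```text
10.55 [ 0.5648 -0.274   0.1433] F [-0.12 -0.29 -1.86] M [-0.058 -0.062  0.024] w 0.148 jaw 28.92 y [-0.028  0.014 -0.999] tip [ 0.5604 -0.2708  0.0774] j6 -0.974734320057481
tool xy to slot centre [-0.014  0.     0.   ]
```

arm_command([
  {"offset": [0, 0, -0.007], "roll": 0.6},
  {"offset": [0, 0, -0.007], "roll": 0.6},
  {"offset": [0, 0, -0.007], "roll": 0.6},
  {"offset": [0, 0, -0.007], "roll": 0.6},
])

```text
clock: 10.88
ee_pos: [0.5641, -0.2743, 0.1431]
ee_rot: [-0.545, 0.55, -0.458, 0.436]
force: [0.7, 0.4, -0.7]
width: 0.148
```

```bash
python3 st.py
```

```text
10.8833 [ 0.5641 -0.2743  0.1431] F [ 0.72  0.45 -0.71] M [ 0.017 -0.116 -0.039] w 0.148 jaw 11.56 y [-0.028  0.014 -1.   ] tip [ 0.5605 -0.2704  0.0772] j6 -0.6728045548195734
tool xy to slot centre [-0.004  0.    -0.01 ]
```

arm_command([
  {"offset": [0, 0, -0.007], "roll": 0.6},
  {"offset": [0, 0, -0.007], "roll": 0.6},
  {"offset": [0, 0, -0.007], "roll": 0.5},
  {"offset": [0, 0, -0.007], "roll": 0.5},
])

```text
clock: 11.22
ee_pos: [0.5636, -0.2744, 0.143]
ee_rot: [0.477, -0.484, 0.529, -0.509]
force: [-0.3, 0.9, -2.0]
width: 0.148
```

```bash
python3 st.py
```

```text
11.2167 [ 0.5636 -0.2744  0.143 ] F [-0.34  0.86 -2.04] M [ 0.004 -0.012  0.035] w 0.148 jaw -4.4 y [-0.027  0.014 -1.   ] tip [ 0.5609 -0.2702  0.0771] j6 -0.39504270456597146
tool xy to slot centre [ 0.009  0.001 -0.022]
```

arm_command([
  {"offset": [0, 0, -0.015], "roll": 0.5},
  {"offset": [0, 0, -0.012], "roll": 0.5},
])

```text
clock: 11.38
ee_pos: [0.563, -0.2743, 0.143]
ee_rot: [0.442, -0.451, 0.558, -0.538]
force: [-1.3, 0.4, -2.1]
width: 0.148
```

arm_command([
  {"offset": [0, 0, -0.01], "roll": 0.45},
  {"offset": [0, 0, 0], "roll": 0.3},
  {"offset": [0, 0, 0], "roll": 0},
])

```text
clock: 11.63
ee_pos: [0.5629, -0.2742, 0.143]
ee_rot: [0.415, -0.424, 0.579, -0.56]
force: [-1.2, 0.1, -1.0]
width: 0.145
```

```bash
python3 st.py
```

```text
11.6333 [ 0.5629 -0.2742  0.143 ] F [-1.25  0.07 -0.98] M [-0.015  0.018 -0.067] w 0.145 jaw -17.24 y [-0.026  0.014 -1.   ] tip [ 0.561  -0.2699  0.077 ] j6 -0.17188992352405497
tool xy to slot centre [ 0.025  0.    -0.021]
```

arm_command([
  {"offset": [0.02, 0, -0.02], "roll": 0.35},
  {"offset": [0, 0, 0], "roll": 0.35},
  {"offset": [0, 0, 0], "roll": 0.25},
  {"offset": [0, 0, 0], "roll": 0},
])

```text
clock: 11.97
ee_pos: [0.5627, -0.2743, 0.143]
ee_rot: [0.381, -0.391, 0.601, -0.583]
force: [-0.3, 1.1, -1.8]
width: 0.148
```

```bash
python3 st.py
```

```text
11.9667 [ 0.5627 -0.2743  0.143 ] F [-0.3   1.1  -1.75] M [-0.031 -0.06   0.042] w 0.148 jaw -23.79 y [-0.025  0.014 -1.   ] tip [ 0.5614 -0.27    0.077 ] j6 -0.05886413191444741
tool xy to slot centre [ 0.029  0.001 -0.029]
```

arm_command([
  {"offset": [0, 0, 0], "roll": 0.3},
  {"offset": [0, 0, 0], "roll": 0.3},
  {"offset": [0, 0, 0], "roll": 0},
])

```text
clock: 12.22
ee_pos: [0.5628, -0.2743, 0.1429]
ee_rot: [0.361, -0.37, 0.614, -0.596]
force: [-0.2, -0.3, -1.4]
width: 0.15
```

```bash
python3 st.py
```

```text
12.2167 [ 0.5628 -0.2743  0.1429] F [-0.24 -0.32 -1.37] M [-0.015 -0.032  0.005] w 0.15 jaw -27.75 y [-0.025  0.014 -1.   ] tip [ 0.5617 -0.27    0.077 ] j6 0.01022283684891028
tool xy to slot centre [ 0.034  0.001 -0.038]
```

Turned 91° with no stop felt, but the lugs are square across the slot. I'll test the catch with a gentle pull.

arm_command([
  {"offset": [0, -0.04, 0], "roll": 0},
  {"offset": [0, -0.04, 0], "roll": 0},
  {"offset": [0, 0, 0], "roll": 0},
])

```text
clock: 12.47
ee_pos: [0.5624, -0.274, 0.1443]
ee_rot: [0.362, -0.372, 0.614, -0.595]
force: [0.4, -0.1, -3.0]
width: 0.145
```

```bash
python3 st.py
```

```text
12.4667 [ 0.5624 -0.274   0.1443] F [ 0.39 -0.09 -3.01] M [-0.051 -0.107 -0.058] w 0.145 jaw -27.44 y [-0.026  0.015 -1.   ] tip [ 0.5612 -0.2697  0.0784] j6 0.004861818215295628
tool xy to slot centre [ 0.037  0.    -0.017]
```

arm_command([
  {"offset": [0, -0.03, 0], "roll": 0},
  {"offset": [0, -0.03, 0], "roll": 0},
])

```text
clock: 12.63
ee_pos: [0.562, -0.2737, 0.1447]
ee_rot: [0.362, -0.373, 0.614, -0.594]
force: [3.5, -1.1, -13.1]
width: 0.148
```

```bash
python3 st.py
```

```text
12.6333 [ 0.562  -0.2737  0.1447] F [  3.48  -1.14 -13.09] M [-0.335 -0.739  0.   ] w 0.148 jaw -27.35 y [-0.027  0.016 -1.   ] tip [ 0.5607 -0.2693  0.0788] j6 0.003358371232104724
tool xy to slot centre [ 0.039 -0.     0.003]
```

Caught: 13 N at 2 mm up. Drawing straight up slowly.

arm_command([
  {"offset": [0, -0.05, -0.002], "roll": 0},
  {"offset": [0, -0.05, -0.002], "roll": 0},
  {"offset": [0, -0.05, -0.002], "roll": 0},
])

```text
clock: 12.88
ee_pos: [0.5609, -0.2733, 0.1462]
ee_rot: [0.362, -0.374, 0.614, -0.593]
force: [4.1, -2.0, -18.3]
width: 0.144
```

arm_command([
  {"offset": [0, -0.06, -0.002], "roll": 0},
  {"offset": [0, -0.06, -0.002], "roll": 0},
  {"offset": [0, -0.06, -0.002], "roll": 0},
  {"offset": [0, -0.06, -0.002], "roll": 0},
])

```text
clock: 13.22
ee_pos: [0.5607, -0.2732, 0.1519]
ee_rot: [0.362, -0.374, 0.615, -0.593]
force: [3.5, -1.8, -17.7]
width: 0.148
```

```bash
python3 st.py
```

```text
13.2167 [ 0.5607 -0.2732  0.1519] F [  3.53  -1.79 -17.66] M [-0.573 -1.038 -0.036] w 0.148 jaw -27.31 y [-0.031  0.017 -0.999] tip [ 0.5591 -0.2687  0.0859] j6 0.0025183193169862907
tool xy to slot centre [ 0.034 -0.002  0.057]
```

arm_command([
  {"offset": [0.005, -0.08, 0.006], "roll": 0},
  {"offset": [0.005, -0.08, 0.006], "roll": 0},
  {"offset": [0.002, -0.08, 0.003], "roll": 0},
  {"offset": [0, -0.08, 0], "roll": 0},
  {"offset": [0, -0.08, 0], "roll": 0},
  {"offset": [0, -0.08, 0], "roll": 0},
])

```text
clock: 13.72
ee_pos: [0.561, -0.2736, 0.1687]
ee_rot: [0.362, -0.374, 0.615, -0.592]
force: [3.7, -1.3, -8.5]
width: 0.151
```

```bash
python3 st.py
```

```text
13.7167 [ 0.561  -0.2736  0.1687] F [ 3.7  -1.31 -8.5 ] M [-0.387 -0.788  0.013] w 0.151 jaw -27.31 y [-0.032  0.018 -0.999] tip [ 0.5594 -0.269   0.1028] j6 0.001823860008726138
tool xy to slot centre [ 0.03  -0.002  0.044]
```

arm_command([
  {"offset": [0, -0.07, 0.002], "roll": 0},
  {"offset": [0, -0.07, 0.002], "roll": 0},
  {"offset": [0, -0.07, 0.002], "roll": 0},
  {"offset": [0, -0.07, 0.002], "roll": 0},
  {"offset": [0, -0.07, 0], "roll": 0},
  {"offset": [0, -0.07, 0], "roll": 0},
  {"offset": [0, -0.1, 0], "roll": 0},
  {"offset": [0, -0.1, 0], "roll": 0},
  {"offset": [0, -0.1, 0], "roll": 0},
  {"offset": [0, -0.1, 0], "roll": 0},
])

```text
clock: 14.55
ee_pos: [0.5619, -0.2745, 0.2006]
ee_rot: [0.362, -0.374, 0.615, -0.593]
force: [-0.8, 0.2, -5.7]
width: 0.15
```

arm_command([
  {"offset": [0, -0.3, 0], "roll": 0},
  {"offset": [0, -0.3, 0], "roll": 0},
  {"offset": [0, -0.3, 0], "roll": 0},
  {"offset": [0, -0.1, 0], "roll": 0},
  {"offset": [0, 0, 0], "roll": 0},
  {"offset": [0, 0, 0], "roll": 0},
  {"offset": [0, 0, 0], "roll": 0},
])

```text
clock: 15.13
ee_pos: [0.5636, -0.2754, 0.2359]
ee_rot: [0.362, -0.373, 0.614, -0.594]
force: [-0.4, 1.1, -7.1]
width: 0.146
```

```bash
python3 st.py; python3 - <<'E'
from h import *
for n in('side','scene'):
    im,d,P,i=grab(n);cv2.imwrite(f'pics/{n}1.png',im);np.savez(n+'1.npz',P=P)
a=cv2.imread('pics/side1.png')[140:330,230:400];cv2.imwrite('pics/c3.png',cv2.resize(a,None,fx=3,fy=3,interpolation=cv2.INTER_CUBIC))
E
```

```text
15.1333 [ 0.5636 -0.2754  0.2359] F [-0.45  1.11 -7.15] M [-0.042  0.01  -0.031] w 0.146 jaw -27.29 y [-0.028  0.016 -0.999] tip [ 0.5622 -0.271   0.17  ] j6 0.0017728328888784147
tool xy to slot centre [ 0.013  0.002 -0.069]
```

View pics/c3.png

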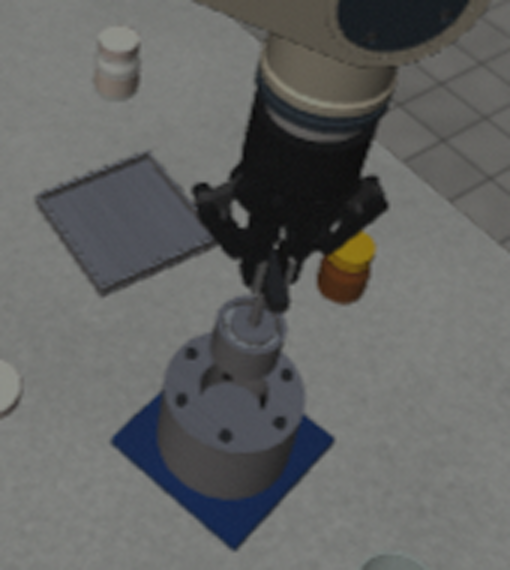

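The crop shows the plug at about (248,340), hanging upright on the puller above the pot. Carrying it to the tray.

arm_command([
  {"offset": [-0.2, 0, -0.04], "roll": 0},
  {"offset": [-0.4, 0, -0.08], "roll": 0},
  {"offset": [-0.6, 0, -0.12], "roll": 0},
  {"offset": [-0.6, 0, -0.12], "roll": 0},
  {"offset": [-0.6, 0, -0.12], "roll": 0},
  {"offset": [-0.6, 0, -0.12], "roll": 0},
  {"offset": [-0.6, 0, -0.12], "roll": 0},
  {"offset": [-0.6, 0, -0.12], "roll": 0},
  {"offset": [-0.6, 0, -0.12], "roll": 0},
  {"offset": [-0.6, 0, -0.12], "roll": 0},
])

```text
clock: 16.07
ee_pos: [0.6091, -0.1042, 0.2331]
ee_rot: [0.36, -0.374, 0.617, -0.592]
force: [0.6, -0.4, -5.9]
width: 0.142
```

arm_command([
  {"offset": [-0.6, 0, -0.12], "roll": 0},
  {"offset": [-0.6, 0, -0.12], "roll": 0},
  {"offset": [-0.6, 0, -0.12], "roll": 0},
  {"offset": [-0.5, 0, -0.1], "roll": 0},
  {"offset": [-0.3, 0, -0.05], "roll": 0},
  {"offset": [0, 0, 0], "roll": 0},
  {"offset": [0, 0, 0], "roll": 0},
  {"offset": [0, 0, 0], "roll": 0},
])

```text
clock: 16.73
ee_pos: [0.6311, -0.0124, 0.2314]
ee_rot: [0.361, -0.377, 0.617, -0.589]
force: [0.1, -0.6, -5.7]
width: 0.145
```

```bash
sed -i 's/\.5602,-\.2704,0/.636,-.0185,0/' st.py; python3 st.py
```

```text
16.7333 [ 0.6311 -0.0124  0.2314] F [ 0.07 -0.6  -5.73] M [-0.094 -0.066 -0.019] w 0.145 jaw -27.08 y [-0.04   0.022 -0.999] tip [ 0.6289 -0.0076  0.1655] j6 0.4146228263509545
tool xy to slot centre [ 0.217 -0.018  0.375]
```

arm_command([
  {"offset": [0.2, 0.2, 0.34], "roll": 0},
  {"offset": [0, 0.5, 0.01], "roll": 0},
  {"offset": [0, 0.6, 0.01], "roll": 0},
  {"offset": [0, 0.6, 0.01], "roll": 0},
  {"offset": [0, 0.6, 0.01], "roll": 0},
  {"offset": [0, 0.5, 0.01], "roll": 0},
  {"offset": [0, 0.3, 0.01], "roll": 0},
  {"offset": [0, 0.1, 0], "roll": 0},
  {"offset": [0, 0, 0], "roll": 0},
  {"offset": [0, 0, 0], "roll": 0},
])

```text
clock: 17.57
ee_pos: [0.6375, -0.035, 0.1241]
ee_rot: [0.358, -0.373, 0.617, -0.593]
force: [-0.3, 0.8, -5.5]
width: 0.147
```

```bash
python3 st.py; python3 - <<'E'
from h import *
im,d,P,i=grab('side');cv2.imwrite('pics/side2.png',im)
a=im[120:260,200:360];cv2.imwrite('pics/c4.png',cv2.resize(a,None,fx=4,fy=4,interpolation=cv2.INTER_CUBIC))
E
```

```text
17.5667 [ 0.6375 -0.035   0.1241] F [-0.33  0.75 -5.5 ] M [-0.029 -0.022  0.013] w 0.147 jaw -27.66 y [-0.036  0.019 -0.999] tip [ 0.6357 -0.0304  0.0582] j6 0.39036190374864804
tool xy to slot centre [-0.356  0.007 -0.174]
```

View pics/c4.png

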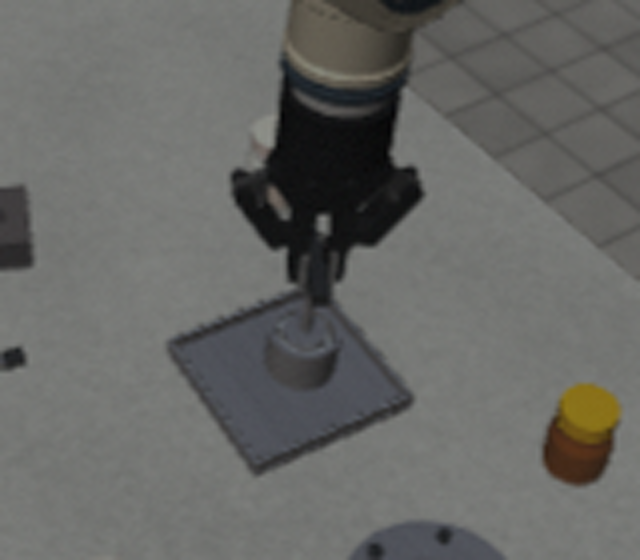

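Plug at crop (300,352), over the tray and about 12 mm off centre. I'll correct that and lower gently.

arm_command([
  {"offset": [-0.3, 0.1, -0.12], "roll": 0},
  {"offset": [0, 0.2, 0], "roll": 0},
  {"offset": [0, 0.2, 0], "roll": 0},
  {"offset": [0, 0.15, 0], "roll": 0},
  {"offset": [0, 0.05, 0], "roll": 0},
  {"offset": [0, 0, 0], "roll": 0},
])

```text
clock: 18.12
ee_pos: [0.6404, -0.0233, 0.105]
ee_rot: [0.361, -0.372, 0.616, -0.594]
force: [-0.3, -0.0, -6.0]
width: 0.141
```

```bash
python3 st.py
```

```text
18.1167 [ 0.6404 -0.0233  0.105 ] F [-0.35 -0.04 -5.96] M [-0.098 -0.063 -0.008] w 0.141 jaw -27.59 y [-0.029  0.018 -0.999] tip [ 0.639  -0.0187  0.039 ] j6 0.4059720746625725
tool xy to slot centre [ 0.04   0.003 -0.092]
```

arm_command([
  {"offset": [0, 0.09, 0], "roll": 0},
  {"offset": [0, 0.08, 0], "roll": 0},
  {"offset": [0, 0.06, 0], "roll": 0},
  {"offset": [0, 0.04, 0], "roll": 0},
])

```text
clock: 18.45
ee_pos: [0.6403, -0.0232, 0.0963]
ee_rot: [0.361, -0.372, 0.616, -0.594]
force: [0.5, -0.2, -6.8]
width: 0.146
```

arm_command([
  {"offset": [0, 0.04, 0], "roll": 0},
  {"offset": [0, 0.03, 0], "roll": 0},
])

```text
clock: 18.62
ee_pos: [0.6404, -0.0231, 0.0941]
ee_rot: [0.361, -0.372, 0.616, -0.594]
force: [0.5, 0.8, -1.3]
width: 0.143
```

arm_command([
  {"offset": [0, 0.04, 0], "roll": 0},
  {"offset": [0, 0.03, 0], "roll": 0},
])

```text
clock: 18.78
ee_pos: [0.6414, -0.0232, 0.093]
ee_rot: [0.362, -0.371, 0.615, -0.594]
force: [-0.7, 0.4, 0.2]
width: 0.146
```

arm_command([
  {"offset": [0, 0.03, 0], "roll": 0},
  {"offset": [0, 0.02, 0], "roll": 0},
])

```text
clock: 18.95
ee_pos: [0.6419, -0.0232, 0.0929]
ee_rot: [0.362, -0.37, 0.615, -0.595]
force: [-1.8, 0.2, 1.5]
width: 0.145
```

```bash
python3 st.py
```

```text
18.95 [ 0.6419 -0.0232  0.0929] F [-1.81  0.16  1.5 ] M [ 0.009  0.244 -0.017] w 0.145 jaw -27.6 y [-0.025  0.018 -1.   ] tip [ 0.6408 -0.0186  0.027 ] j6 0.4055981440112133
tool xy to slot centre [ 0.07   0.004 -0.144]
```

Seated on the floor with the collar resting on the insert. Releasing and backing off straight up.

arm_command([
  {"offset": [0, 0, 0], "roll": 0},
  {"offset": [0, 0, 0], "roll": 0},
  {"offset": [0, 0, 0], "roll": 0},
  {"offset": [0, 0, 0], "roll": 0},
  {"offset": [0, 0, 0], "roll": 0},
  {"offset": [0, 0, 0], "roll": 0},
  {"offset": [0, 0, 0], "roll": 0},
], fingers=-1)

```text
clock: 19.53
ee_pos: [0.644, -0.0234, 0.0943]
ee_rot: [0.363, -0.369, 0.614, -0.596]
force: [-0.6, -0.2, -0.5]
width: 1.001
```

arm_command([
  {"offset": [0, -0.3, 0], "roll": 0},
  {"offset": [0, -0.5, 0], "roll": 0},
  {"offset": [0, -0.7, 0], "roll": 0},
  {"offset": [0, -0.7, 0], "roll": 0},
  {"offset": [0, -0.7, 0], "roll": 0},
  {"offset": [0, -0.7, 0], "roll": 0},
  {"offset": [0, -0.7, 0], "roll": 0},
  {"offset": [0, 0, 0], "roll": 0},
  {"offset": [0, 0, 0], "roll": 0},
  {"offset": [0, 0, 0], "roll": 0},
])

```text
clock: 20.37
ee_pos: [0.6462, -0.0259, 0.2331]
ee_rot: [0.363, -0.369, 0.614, -0.596]
force: [-0.0, -0.2, -0.4]
width: 0.998
```

```bash
python3 st.py; python3 - <<'E'
from h import *
im,d,P,i=grab('side')
a=im[120:260,200:360];cv2.imwrite('pics/c5.png',cv2.resize(a,None,fx=4,fy=4,interpolation=cv2.INTER_CUBIC))
m=(np.linalg.norm(P[...,:2]-[.639,-.02],axis=2)<.06)
b=P[m&(P[...,2]>.1)&(P[...,2]<.13)];print('bar',len(b),b.mean(0),b[:,2].max(),np.median(b[:,2]))
k=P[m&(abs(P[...,2]-.041)<.004)];print('rim',len(k),cv2.minEnclosingCircle((k[:,:2]*1000).astype(np.float32)),np.median(k[:,2]))
w=P[m&(P[...,2]>.034)&(P[...,2]<.047)];A=np.c_[w[:,:2],np.ones(len(w))];print(np.linalg.lstsq(A,w[:,2],rcond=None)[0])
E
```

```text
20.3667 [ 0.6462 -0.0259  0.2331] F [-0.05 -0.18 -0.4 ] M [-0.009  0.059  0.031] w 0.998 jaw -27.6 y [-0.021  0.018 -1.   ] tip [ 0.6453 -0.0214  0.1671] j6 0.40791403346883015
tool xy to slot centre [ 0.058  0.008 -0.32 ]
bar 99 [ 0.63762588 -0.0261632   0.11294964] 0.11816313602782724 0.11390709992606507
rim 156 ((639.2899169921875, -20.89531898498535), 28.834985733032227) 0.04101278534086744
[ 0.01095479 -0.00477041  0.03330151]
```

View pics/c5.png

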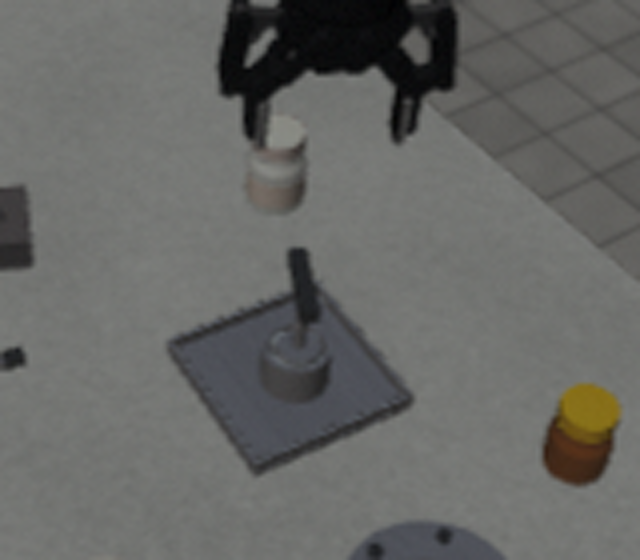

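The plug stands level in the tray, its rim at 0.041 m and tilted about 0.01 rad. The puller is upright in it and the gripper is clear. Handing in.

```bash
python3 -c "
from h import *
print(robot.close_job())"
```

```text
the job is handed in; nothing more can be done
None
```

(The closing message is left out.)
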